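# Load turned wooden discs into a slotted cassette through a spring flap

## Task

Load the two turned wooden discs waiting on the feed rails into the two free slots of the cassette: first the disc nearer the cassette into the lower free slot, then the other one into the upper free slot. Raise or lower the cassette by its top handle until the slot is level with the rails, then push the disc gently through the gate, under the spring flap, until it is fully home against the cassette's back wall and the flap has dropped shut behind it. Do not disturb the other things on the bench.

Things in the scene. Friction and masses are not known exactly. Their poses are not given: they have to be found in the camera images.
- loader: Wooden disc loader fixed to the bench; place and yaw vary. Origin on the bench under the middle of the gate; +x = feed direction (along the rails, through the gate, into the cassette), z up. Base board 14 mm thick, x -295 to +157, y -75 to +75 mm. The cassette stands behind the gate, x +18 to +129 mm, on two steel columns (12 mm diameter, 229 mm high) at x +134, y -62 and +62 mm.
- rails (a point): Centre line of the feed rails at their running surface, 125 mm above the bench, 138 mm before the gate plane. Two rails, 10 mm thick, loader x -290 to +14, at 36 to 52 mm either side of the centre line: between them a 72 mm wide gap, open down to the base board, in which a finger can travel. Fences outside them, 104 mm apart inside, 6 mm thick, rise 8 mm above the rails.
- gate (a point): Centre of the gate plane (loader x = 0), at rail height. Posts 14 x 10 mm, 181 mm high, at y -63 and +63; an 8 mm round crossbar joins them, axis 50 mm above the rails. A disc fully home has its trailing edge 17 mm past this plane, so the pusher must reach in under the crossbar: lean it about 35 to 40 degrees, top towards the rails' start.
- cassette (a joint): Height of the plywood cassette on its columns (m), 0 to 0.070. It stays where left: lifting takes about 14 N, lowering 4 N, plus 25 N per m/s. Lower free slot level with the rails at 0.049, upper free slot at 0.023. A disc slides in with ledges level with the rails or up to 4 mm lower (best 2 mm), and butts against them if they are higher.
- slot_lower (a point): Centre of a disc's underside when fully home (touching the back wall) in the lower free slot; 67 mm past the gate plane; axes as the loader's, rises with the cassette. Each slot: two ledges, 36 to 52 mm either side of the centre line, x +18 to +117 mm, 12 mm clear height; the 72 mm between them is open to front and top. Back wall's inner face at loader x +117 mm.
- slot_upper (a point): The same for the upper free slot, 26 mm above the lower one. Four slots in all, 26 mm apart; the two below these already hold fixed discs. A disc in a slot above rail height would keep the flap from swinging, so fill the lower free slot first.
- handle (a point): Middle of the top of the cassette's handle, a wooden block 22 mm (loader x) by 60 mm (loader y), standing 45 mm above the back wall (centre at loader x +118 mm). Grip it from above across its 22 mm: both sides are free for 45 mm down from its top. It rises and sinks with the cassette.
- flap (a joint): Aluminium spring flap, 44 mm wide, 3 mm thick, hinged on the crossbar, hanging to 4 mm above the rails. 0 = shut (straight down); positive (rad, up to 1.5) = swung towards the cassette, the only way it goes. A light spring (under 1 N at its lower edge) shuts it once disc and pusher are out of its way.
- disc_front: Turned wooden disc nearer the cassette, 100 mm diameter, 6 mm thick, about 40 g, lying flat on the rails. Origin at the centre of its underside, z up.
- disc_rear: The other, identical disc, lying on the rails behind the first with a gap of about 30 to 55 mm between their edges. Origin at the centre of its underside.
- chisel: Loose carving chisel with wooden handle, 210 mm long, on the bench; not to be disturbed.
- mallet: Loose carver's mallet standing on its head, 72 mm across, 200 mm high; not to be disturbed.
- glue: Loose white jar, 60 mm across, 110 mm high; not to be disturbed.
- tea: Loose tea glass, 66 mm across, 75 mm high; not to be disturbed.
- blank: Loose wooden bracket blank 130 x 45 x 40 mm; not to be disturbed.
- brush: Loose brush 190 mm long; not to be disturbed.
Not all that is in view belongs to the job. What is shaped like the disc_front but black, blue or grey is not meant.

How it is judged (in metres and radians):
On the way, in this order (a step that is already met when the one before it is completed fails the run):
1. the disc nearer the cassette is fully home in the lower free slot and the flap is shut behind it (x of disc_front in the frame of slot_lower above -0.003 m and z of disc_front in the frame of slot_lower between -0.003 and 0.003 m and angle between disc_front's own z axis and vertical below 0.05 rad and value of joint flap below 0.1 rad), for 0.2 s.
2. the other disc is fully home in the upper free slot and the flap is shut behind it (x of disc_rear in the frame of slot_upper above -0.003 m and z of disc_rear in the frame of slot_upper between -0.003 and 0.003 m and angle between disc_rear's own z axis and vertical below 0.05 rad and value of joint flap below 0.1 rad), for 0.2 s.
At the end, for the whole second after the job is handed in: The disc that was nearer the cassette lies flat in the lower free slot and the other in the upper free slot, each within 3 mm of fully home and within 3 mm of resting on its ledges, at rest, and the flap is shut (within 0.1 rad) (all of step 2 and x of disc_front in the frame of slot_lower above -0.003 m and z of disc_front in the frame of slot_lower between -0.003 and 0.003 m and angle between disc_front's own z axis and vertical below 0.05 rad and linear speed of each of disc_front, disc_rear below 0.01 m/s); the robot touches nothing.
It fails at once if the disc is pushed hard (over 35 N) (contact force between any of disc_front, disc_rear and the fingers above 35 N).
It fails at once if a disc is tipped over 35 degrees or falls off (angle between any of disc_front, disc_rear's own z axis and vertical above 0.6 rad or height (world z) of any of disc_front, disc_rear below 0.07 m).
It fails at once if another thing on the bench is moved more than 20 mm (distance of any of chisel, mallet, glue, tea, blank, brush from where it was at the start of the episode above 0.02 m).
It also fails if it takes over 72 s, if anything falls off the work surface, if the arm or the gripper's body presses on something with over 40 N, if the wrist force passes 120 N, or if a joint passes its speed limit or range.

## Robot

A 7-joint arm with a two-finger parallel gripper is mounted at the origin on the work surface. World frame = base frame: x ahead of the robot, y to its left, z up, the work surface at z = 0. Lengths are in mm, angles in rad, forces in N, time in s.
With the tool pointing down it reaches from about 400 to 900 mm from the base axis. Payload 5.6 kg.
Tool frame: the origin (TCP) lies midway between the tips of the shut fingers; the grasp point (between the pads) lies 19 mm behind it; z points along the fingers, y is the line along which they close (so a half turn about z gives the same grasp; the last joint's range is limited). The gripper opens to 92 mm and grips with 3 to 60 N. Pads are 20 mm wide; open, the fingers measure 128 mm over their backs; the gripper's body (75 mm by 189 mm) begins 69 mm behind the grasp point.
Start: joints at [-0.043, 0.468, -0.012, 1.603, 0.006, 1.071, -0.056], TCP at [650.008, -0.045, 182.692] pointing down, gripper open.
Joint ranges: [-2.53, 2.53], [-0.31, 2.02], [-1.57, 1.55], [0.28, 2.44], [-1.29, 4.43], [0.15, 1.84], [-2.92, 2.92]. Speed limits (rad/s): [2.57, 2.57, 3.14, 3.14, 3.14, 3.14, 3.14].

## Interface

Orientations are given as a rotation vector (axis times angle).
In Python, from cell import robot, grip, kin, viewer gives the robot as it stands. Calls block until the motion is done:
- robot.movep(position, orientation): joint-space move of the TCP to a pose.
- robot.servo_line(position, feed=150, rotation=None): straight line of the TCP; rotation=None keeps the orientation; feed is the mean speed in mm/s.
- robot.goto_joints(angles): joint-space move.
- grip(opening, newtons=None): opening from 0.0 (shut) to 1.0 (fully open); newtons is the grip in N (None keeps the last); returns when the fingers have stopped.
- robot.hold(seconds).
- kin.ik(position, orientation): joint angles nearest the present ones, or None.
- robot.observe(): the state.
- viewer.read_camera(name): name is "scene" or "side" or "wrist"; returns the picture (384x512x3 uint8, red, green, blue); there is no depth.
- viewer.camera_info(name): a dict with "camera_matrix" (3x3 intrinsics, pixels), "k1" (the pictures are not rectified: a ray, as slopes to the right and down, at radius r is drawn at 1 + k1 r^2 times it, then the intrinsics apply), "R" (3x3) and "t" (3): a world point X has camera coordinates R X + t. Camera axes: x right, y down, z forward; pixel columns grow to the right and rows downward; lengths in mm; the calibration is good to about 2 mm. A picture is of the moment at which its call begins: read the wrist's pose just before it. camera_info takes no time and is no camera call; for the wrist camera it gives the pose at the moment of the call.
A pose or a line that the arm cannot do raises robot.IKError and nothing moves.
- robot.job_done(): hands the job in; it is judged then, once.
Trained networks look in the newest picture that a camera, given by its name, has taken for a name from the list of things; names that differ only in an ending like _2 or _b are one class to them, and where a whole thing is asked for, a point or a joint stands for the part that bears it (a point fixed in the world has none). Each returns a list of dicts, best first, with "confidence" (0 to 1); they miss things now and then, are a little off and sometimes report something else, mostly with a low value. They report only what shows in the picture. A call takes as long as a camera call. They do not tell look-alikes from the thing itself.
- viewer.silhouettes(name, camera): "mask" (384x512 bool, what is visible of it).
- viewer.pinpoint(name, camera): "at" ([x, y, z] in mm, in the coordinates of the camera as it stood for that picture, good to about 4 mm: a listed point, or the origin of a listed thing).
The state is a dict: "t": time; "joints": joint angles; "joint_velocities": joint speeds; "joint_torque": joint torques, N m; "tcp_pos": TCP position; "tcp_rot": TCP orientation; "contact_force": force on the tool from outside, world axes, zero at the start; "wrist_torque": the same for the moment, N m; "grip_width": opening from 0.0 (shut) to 1.0 (fully open); "grip_force": force on a finger pad.
Only numpy, scipy, OpenCV 4.12 (cv2) and the standard library are available. Lean on these libraries where they do the work, as an engineer would, in place of code of your own. Each camera call takes 0.05 s, during which the arm holds its last target. There are 200 camera calls.

## Working session

There is one attempt and no reset: what is moved stays moved. The work goes in short steps, each a Python script; the robot and the scene stay as the last script left them, time stands still between calls to the robot, and variables do not carry over. Pictures are saved under pics/ and viewed, at most 10 in all, crops included, and the job is handed in when it is done.

```bash
ls; mkdir -p pics
cat > h.py <<'E'
import numpy as np, cv2
from cell import robot, grip, kin, viewer
def toW(p,ci): return np.array(ci["R"]).T@(np.array(p)-np.array(ci["t"]))
def proj(X,ci):
    c=np.array(ci["R"])@np.array(X,float)+np.array(ci["t"]); s=c[:2]/c[2]; s=s*(1+ci["k1"]*(s@s)); K=np.array(ci["camera_matrix"]); return K[:2,:2]@s+K[:2,2]
def pin(n,cam):
    ci=viewer.camera_info(cam)
    return [(round(d["confidence"],2),toW(d["at"],ci).round(1)) for d in viewer.pinpoint(n,cam)]
def save(cam,f,im=None):
    im=viewer.read_camera(cam); cv2.imwrite("pics/"+f,cv2.cvtColor(im,cv2.COLOR_RGB2BGR)); return im
E
python3 - <<'E'
from h import *
ims=[]
for c in ("scene","side"):
    ims.append(viewer.read_camera(c))
    for n in ("loader","rails","gate","handle","slot_lower","slot_upper","disc_front","disc_rear","mallet","glue","tea","blank","chisel","brush"):
        print(c,n,pin(n,c)[:4])
    ci=viewer.camera_info(c); print("campos",toW([0,0,0],ci).round())
for c,i in zip(("scene","side"),ims): cv2.imwrite("pics/%s0.png"%c,cv2.cvtColor(i,cv2.COLOR_RGB2BGR))
E
```

```text
pics
scene loader [(0.96, array([532.8,  24.8,  -1.3]))]
scene rails [(0.72, array([ 504.3, -109.2,  133.1]))]
scene gate [(0.69, array([530.3,  29.1, 128. ]))]
scene handle [(0.65, array([553.5, 144.8, 178.5]))]
scene slot_lower [(0.73, array([545.7,  89.8,  89.1]))]
scene slot_upper [(0.83, array([543.1,  87.2, 113.3]))]
scene disc_front [(0.9, array([519.6, -32. , 128.9])), (0.9, array([292.8, 186.1,  -0.5])), (0.88, array([825.4, -49.3,   2.6])), (0.83, array([ 282.1, -270.8,    2.4]))]
scene disc_rear [(0.83, array([ 483.3, -179. ,  129.1]))]
scene mallet [(0.61, array([552.6, 142.7, 178.3])), (0.61, array([ 382.9, -116.8,    3. ])), (0.57, array([708.5,  53.3,  -4. ]))]
scene glue [(0.86, array([637.9, 252.8,  -1.3]))]
scene tea [(0.48, array([396.9,   4.5,   2.3]))]
scene blank [(0.64, array([ 383.2, -114.4,    3.6]))]
scene chisel [(0.67, array([ 620.2, -143.7,    1.7]))]
scene brush []
campos [1117.  -64.  988.]
side loader [(0.9, array([530.4,  25.5,   2.5]))]
side rails [(0.57, array([ 498.3, -110.7,  126.3]))]
side gate [(0.79, array([528.1,  23.2, 124.8]))]
side handle [(0.84, array([551.9, 135.8, 181.9]))]
side slot_lower [(0.64, array([539.6,  89.2,  91.4]))]
side slot_upper [(0.83, array([541.4,  87.1, 108.7]))]
side disc_front [(0.95, array([292.4, 186.1,   4.4])), (0.64, array([ 8.209e+02, -5.250e+01, -6.000e-01])), (0.57, array([517.8, -34.9, 125.8])), (0.57, array([ 281.6, -275.7,   -1.7]))]
side disc_rear [(0.65, array([ 487.9, -180.8,  122.5]))]
side mallet [(0.93, array([707.7,  49.3,   2.9])), (0.54, array([540. ,  85.3, 108.7])), (0.51, array([527.2,  24. , 125. ]))]
side glue [(0.57, array([633.9, 247.7,  -1.7]))]
side tea [(0.86, array([398.4,   0. ,   1.5]))]
side blank [(0.96, array([ 381.3, -112.6,    1. ]))]
side chisel [(0.69, array([ 619.1, -145.3,    2.9]))]
side brush [(0.74, array([424. , 145.2,   3.6]))]
campos [450. 580. 794.]
```

View pics/scene0.png

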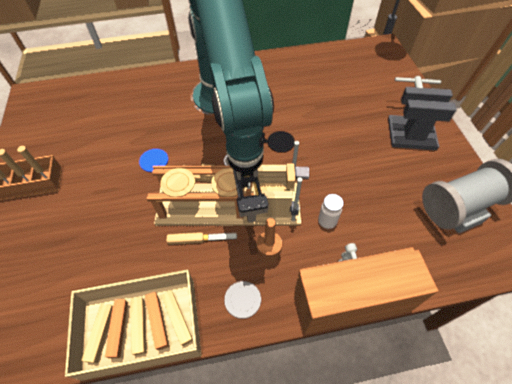

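View pics/side0.png

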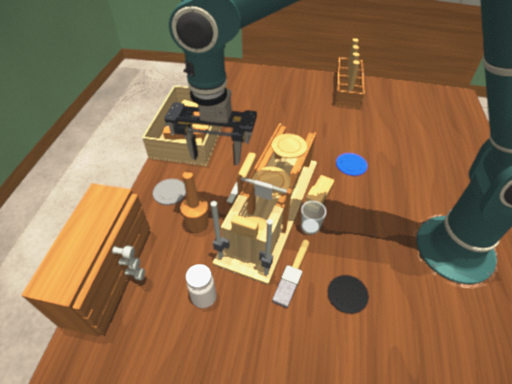

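The rails carry two pale discs: rear at scene (178,182), front at (228,182). The black (281,141), blue (153,160) and grey (243,299) look-alikes lie on the bench, so the two rail discs are the ones meant. I'll fit the loader pose and look again from the wrist camera.

```bash
cat >> h.py <<'E'
from scipy.optimize import least_squares
from scipy.spatial.transform import Rotation as Ro
def fit(obs):
    lx=dict(gate=0,rails=-138,loader=0,slot_lower=67,slot_upper=67,handle=118)
    def r(p):
        c,s=np.cos(p[2]),np.sin(p[2]);o=[]
        for n,P in obs:
            d=np.array(P[:2])-p[:2]; u=d@[c,s];v=d@[-s,c]
            o+= [v] if n.startswith("disc") else [u-lx[n],v]
        return o
    f=least_squares(r,[530,26,1.36],loss="soft_l1",f_scale=3); return f.x,np.round(f.fun,1)
E
python3 - <<'E'
from h import *
o=robot.observe(); print(o["t"],o["tcp_rot"],Ro.from_rotvec(o["tcp_rot"]).as_matrix().round(2).tolist())
# tool y along loader x (yaw ~1.36)
def down(yaw): return Ro.from_matrix(np.array([[np.sin(yaw),np.cos(yaw),0],[-np.cos(yaw),np.sin(yaw),0],[0,0,-1]]).T.T) 
yaw=1.365; y=np.array([np.cos(yaw),np.sin(yaw),0]); z=np.array([0,0,-1.]); x=np.cross(y,z)
for s in (1,-1):
    R=Ro.from_matrix(np.c_[s*x,s*y,z]).as_rotvec(); q=kin.ik([545,60,400],R); print(s,R.round(3),None if q is None else np.round(q,2))
    if q is not None and s==1: Rg=R
    ip=kin.ik([552,140,250],R); print(None if ip is None else np.round(ip,2))
# pusher
a=np.deg2rad(38); X=y; Z=np.array([0,0,1.])
for s in (1,-1):
    tz=np.sin(a)*X-np.cos(a)*Z; tx=s*(np.cos(a)*X+np.sin(a)*Z); ty=np.cross(tz,tx)
    R=Ro.from_matrix(np.c_[tx,ty,tz]).as_rotvec()
    for u in (-200,-100,0,20):
        q=kin.ik(np.array([529,26,122])+u*X,R); print("push",s,u,None if q is None else np.round(q,2))
robot_pos=None
E
```

```text
1.5 [2.22145928e+00 2.22135038e+00 3.80964638e-06] [[0.0, 1.0, 0.0], [1.0, -0.0, -0.0], [-0.0, 0.0, -1.0]]
1 [0.323 3.125 0.   ] [ 0.08  0.17 -0.29  1.53  0.05  1.45  1.15]
[-0.03  0.3  -0.34  1.71  0.11  1.15  0.96]
-1 [ 3.125 -0.323  0.   ] [-0.4   0.14  0.26  1.56 -0.04  1.44 -1.91]
[-0.53  0.27  0.27  1.74 -0.08  1.14 -2.01]
push 1 -200 [ 0.75  0.54 -0.11  1.85 -0.59  1.14  0.8 ]
push 1 -100 [ 0.65  0.49 -0.18  1.95 -0.66  1.02  0.71]
push 1 0 [ 0.53  0.46 -0.26  2.01 -0.73  0.89  0.61]
push 1 20 [ 0.5   0.46 -0.27  2.01 -0.74  0.87  0.59]
push -1 -200 [-0.1   0.84  1.11  1.91 -1.12  1.64 -1.87]
push -1 -100 [-0.3   0.77  1.12  2.01 -1.18  1.55 -1.97]
push -1 0 [-0.51  0.73  1.12  2.07 -1.26  1.47 -2.09]
push -1 20 [-0.55  0.72  1.12  2.08 -1.27  1.45 -2.12]
```

```bash
cat >> h.py <<'E'
def frames(yaw,deg=38):
    X=np.array([np.cos(yaw),np.sin(yaw),0]); Z=np.array([0,0,1.]); a=np.deg2rad(deg)
    D=np.c_[np.cross(X,-Z),X,-Z]
    tz=np.sin(a)*X-np.cos(a)*Z; tx=np.cos(a)*X+np.sin(a)*Z
    return X,Ro.from_matrix(D).as_rotvec(),Ro.from_matrix(np.c_[tx,np.cross(tz,tx),tz]).as_rotvec()
E
python3 - <<'E'
from h import *
import json
X,Rd,Rp=frames(1.365)
obs=[]
for i,P in enumerate(([545,50,420],[500,-60,400])):
    robot.movep(P,Rd); ci=viewer.camera_info("wrist")
    save("wrist","w%d.png"%i)
    for n in ("loader","rails","gate","handle","slot_lower","slot_upper","disc_front","disc_rear"):
        r=pin(n,"wrist"); print(i,n,r[:3])
        for c,p in r:
            if c>.4 and 430<p[0]<600 and (n!="disc_front" or abs(p[2]-125)<20): obs.append((n,p)); break
s=[("loader",(532.8,24.8)),("gate",(530.3,29.1)),("rails",(504.3,-109.2)),("handle",(553.5,144.8)),("slot_lower",(545.7,89.8)),("slot_upper",(543.1,87.2)),("disc_front",(519.6,-32)),("disc_rear",(483.3,-179)),
("loader",(530.4,25.5)),("rails",(498.3,-110.7)),("gate",(528.1,23.2)),("handle",(551.9,135.8)),("slot_lower",(539.6,89.2)),("slot_upper",(541.4,87.1)),("disc_front",(517.8,-34.9)),("disc_rear",(487.9,-180.8))]
for o in (s,obs,s+obs): print(*fit(o))
print(robot.observe()["t"])
E
```

```text
0 loader [(0.78, array([529. ,  17.6,  -3. ])), (0.23, array([542.8,  95.2,  82.7]))]
0 rails [(0.82, array([ 497.4, -111.9,  124.2])), (0.68, array([425.5, 150.4,  -1.3]))]
0 gate [(0.91, array([523.6,  23.9, 121.1]))]
0 handle [(0.64, array([519.5, -32. , 126.6])), (0.6, array([553. , 140.8, 178.8]))]
0 slot_lower [(0.94, array([544.5,  97.4,  86.7])), (0.17, array([531.5,  21.5,  -1.3]))]
0 slot_upper [(0.59, array([541.5,  91.2, 113.5]))]
0 disc_front [(0.93, array([519.9, -32.2, 122.3])), (0.66, array([290.4, 182.5,   3.2])), (0.63, array([ 8.265e+02, -5.150e+01, -3.000e-01]))]
0 disc_rear [(0.83, array([ 485.4, -175.3,  127.6]))]
1 loader [(0.84, array([530.4,  19.9,  -3. ]))]
1 rails [(0.61, array([ 501.6, -112.1,  123. ])), (0.35, array([ 379.2, -117.7,   -4. ]))]
1 gate [(0.75, array([527.4,  27.6, 124.9]))]
1 handle [(0.66, array([555.1, 143. , 177.1])), (0.16, array([540.4,  90.9, 113.6]))]
1 slot_lower [(0.68, array([545. ,  95.7,  84.4]))]
1 slot_upper [(0.7, array([541.6,  88.8, 110.6]))]
1 disc_front [(0.92, array([ 2.906e+02,  1.805e+02, -1.000e-01])), (0.78, array([5
[... 627 characters left out ...]
+00 -2.000e+00 -1.600e+00]
[529.34637218  24.07861081   1.36583695] [ 1.400e+00 -3.200e+00  5.100e+00  1.000e-01  2.400e+00 -2.600e+00
  5.100e+00  9.000e-01  7.000e-01 -2.600e+00 -2.400e+00 -6.000e-01
 -1.900e+00  3.800e+00  1.600e+00 -7.000e-01 -3.000e-01  3.000e+00
 -1.100e+00  1.000e+00 -4.000e+00  7.000e-01 -1.200e+00  3.200e+00
 -2.800e+00  1.000e+00 -7.000e-01 -1.100e+00 -6.400e+00 -1.000e+00
 -1.600e+00  3.600e+00 -1.300e+00  5.600e+00 -1.749e+02 -1.800e+00
  7.900e+00  1.000e-01  1.200e+00  1.800e+00 -2.200e+00  2.400e+00
 -3.900e+00 -1.900e+00 -1.000e+00 -6.000e-01  3.100e+00  2.600e+00
  3.700e+00 -1.000e+00  6.300e+00 -7.000e-01 -1.100e+00  1.200e+00
 -1.900e+00 -1.400e+00]
4.075
```

View pics/w0.png

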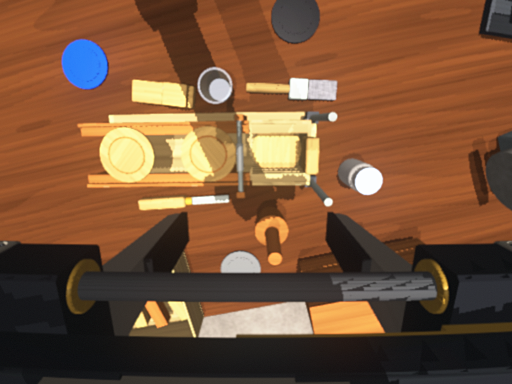

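Loader fit is consistent: (529.3, 24.1), yaw 1.366. I'll grip the handle and find the cassette's lower stop as a height reference.

```bash
cat > cas.py <<'E'
from h import *
G=np.array([529.3,24.1,0]); YAW=1.366
X,Rd,Rp=frames(YAW); H=G+118*X
def P(p,z): return [p[0],p[1],z]
def st(): 
    o=robot.observe(); return o["t"],np.round(o["tcp_pos"],2).tolist(),np.round(o["contact_force"],1).tolist()
E
python3 - <<'E'
from cas import *
grip(0.65,45)
robot.movep(P(H,240),Rd); robot.servo_line(P(H,146),feed=120)
print(st()); grip(0.0,45); o=robot.observe(); print(o["grip_width"]*92,o["grip_force"],st())
z=146
robot.servo_line(P(H,141),feed=20); z=141; print(st())
for i in range(16):
    z-=1; robot.servo_line(P(H,z),feed=15); s=st(); print(s[0],s[1][2],s[2])
    if s[2][2]>14: break
E
```

```text
(6.6667, [553.94, 139.76, 146.83], [0.5, -0.2, -1.0])
19.3811004821916 45.001269578933716 (7.3917, [553.27, 139.3, 146.07], [-0.2, -1.1, 2.2])
(7.7917, [553.27, 139.36, 140.88], [-0.6, -0.9, 2.1])
8.0417 139.98 [-1.4, -2.3, 3.1]
8.2917 138.93 [-1.8, -3.9, 4.7]
8.5417 137.89 [-0.8, -3.0, 2.6]
8.7917 136.83 [-1.3, -3.2, 3.8]
9.0417 135.85 [-1.1, -3.8, 3.1]
9.2917 135.76 [-3.3, -5.6, 8.8]
9.5417 135.6 [-5.2, -5.1, 14.4]
```

Run:
```python
from cas import *
robot.servo_line(P(H,182.8),feed=40); print(st())
for i in range(4):
    s=st(); e=182.8-s[1][2]
    if abs(e)<.25: break
    robot.servo_line(P(H,182.8+e*(1+i)),feed=10); print(st())
grip(0.65); print(st())
robot.servo_line(P(H,240),feed=150)
save("side","side1.png")
for n in ("handle","slot_lower","slot_upper"): print(n,pin(n,"side")[:2])
print(st())
```

```text
(10.9083, [553.08, 139.57, 182.49], [-0.8, 0.5, -0.2])
(11.1583, [553.24, 139.64, 182.97], [-0.1, 1.2, -1.7])
(12.1333, [553.28, 139.64, 183.11], [0.3, 0.7, 0.3])
handle [(0.73, array([551.5, 138.1, 168.6]))]
slot_lower [(0.56, array([537.4,  88.4,  80.9])), (0.17, array([ 486.1, -178.3,  124.5]))]
slot_upper [(0.78, array([541.1,  89.4,  97.8])), (0.42, array([708.2,  48.1,   2.5]))]
(12.8667, [552.6, 139.41, 238.75], [-0.5, -0.5, -0.1])
```

Run:
```python
from cas import *
im=cv2.imread("pics/side1.png"); a=cv2.resize(im[120:300,190:350],None,fx=3,fy=3,interpolation=cv2.INTER_CUBIC)
cv2.imwrite("pics/side1c.png",a)
ci=viewer.camera_info("side")
for u,z in ((118,168.5),(118,240),(0,175)): print(((proj(G+u*X+[0,0,z],ci)-[190,120])*3).round())
```

```text
[160. 310.]
[158. 248.]
[219. 193.]
```

View pics/side1c.png

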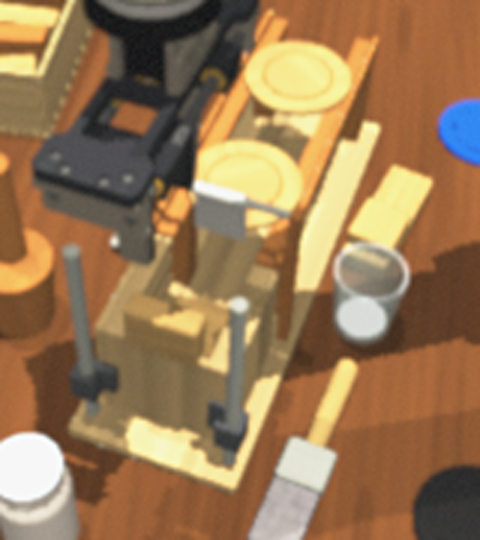

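The cassette slipped out of the grip and sits at its lower stop (handle top ~168.5). I'll retry with a deeper grip at full force, lifting in monitored steps.

Run:
```python
from cas import *
robot.servo_line(P(H,127),feed=150); print(st())
grip(0.0,60); o=robot.observe(); print(o["grip_width"]*92,o["grip_force"],st())
z0=o["tcp_pos"][2]
z=z0
for i in range(6):
    z+=1; robot.servo_line(P(H,z),feed=15); s=st(); o=robot.observe(); print(s[0],s[1][2],s[2],round(o["grip_width"]*92,2),round(o["grip_force"]))
print("side",pin("handle","side")) if viewer.read_camera("side") is not None else 0
```

```text
(13.7667, [554.0, 139.95, 127.8], [0.2, 0.0, 0.2])
21.57096431204308 60.002716183662415 (14.4333, [553.3, 139.32, 127.19], [-1.0, -1.4, 2.7])
14.6833 127.33 [3.1, -0.5, -8.4] 20.98 60
14.9333 128.18 [5.5, -0.2, -14.2] 21.05 60
15.1833 129.47 [4.3, -0.3, -14.0] 21.39 60
15.4333 130.69 [5.2, -0.8, -14.5] 21.72 60
15.6833 131.94 [4.7, -1.3, -14.0] 21.62 60
15.9333 133.09 [4.8, -1.2, -13.6] 21.6 60
side [(0.85, array([555.6, 135.4, 176.2])), (0.28, array([705.9,  45.2,   2.2]))]
```

Run:
```python
from cas import *
robot.servo_line(P(H,190),feed=45); s=st(); print(s); z=190
for i in range(12):
    z+=1; robot.servo_line(P(H,z),feed=15); s=st(); print(s[0],s[1][2],s[2],round(robot.observe()["grip_width"]*92,2))
    if s[2][2]<-18 or s[2][2]>-6: break
```

```text
(17.45, [553.22, 139.3, 189.99], [5.0, -1.9, -12.9])
17.7 190.88 [5.2, -2.0, -12.6] 21.26
17.95 191.87 [5.3, -2.7, -12.9] 21.28
18.2 192.86 [4.7, -2.0, -13.4] 21.25
18.45 193.86 [5.5, -2.2, -13.6] 21.1
18.7 194.81 [4.9, -1.6, -12.2] 21.14
18.95 195.85 [5.4, -2.5, -12.6] 21.56
19.2 196.83 [5.1, -1.9, -12.6] 21.19
19.45 197.31 [5.9, -2.4, -15.9] 21.05
19.7 197.36 [7.2, -1.1, -21.4] 21.21
```

```bash
python3 - <<'E'
from cas import *
robot.servo_line(P(H,174.3),feed=45); print(st())
e=174.3-st()[1][2]
if abs(e)>.2: robot.servo_line(P(H,174.3+2*e),feed=10); print(st())
grip(0.65); print(st())
robot.servo_line(P(H,265),feed=200)
grip(0.0,10)
T=Ro.from_rotvec(Rp).as_matrix()[:,2]
E=G+(-126)*X+[0,0,121.8]
robot.movep(E-110*T,Rp)
viewer.read_camera("side")
for n in ("handle","slot_lower","slot_upper","disc_front","disc_rear"): print(n,pin(n,"side")[:2])
robot.servo_line(E,feed=90); print(st(), ((np.array(st()[1])-G)@X).round(1))
save("side","side2.png")
E
python3 - <<'E'
import cv2
im=cv2.imread("pics/side2.png"); cv2.imwrite("pics/side2c.png",cv2.resize(im[100:290,190:360],None,fx=3,fy=3,interpolation=cv2.INTER_CUBIC))
E
```

```text
(20.4, [553.32, 139.28, 175.43], [-1.5, -5.8, 3.7])
(20.775, [553.31, 139.33, 172.9], [-1.5, -5.5, 4.1])
(21.4833, [553.29, 139.72, 172.0], [-0.0, -0.8, -0.2])
handle [(0.75, array([551.9, 135.9, 216.3]))]
slot_lower [(0.89, array([540.8,  88. , 125.7]))]
slot_upper [(0.69, array([538.3,  85.4, 144.2]))]
disc_front [(0.95, array([293.5, 183.9,   4. ])), (0.95, array([ 285.3, -274.3,   -4.4]))]
disc_rear [(0.74, array([ 483.9, -179.3,  124.1]))]
(26.0333, [503.95, -99.88, 122.12], [0.4, 0.2, 0.7]) -126.5
```

View pics/side2c.png

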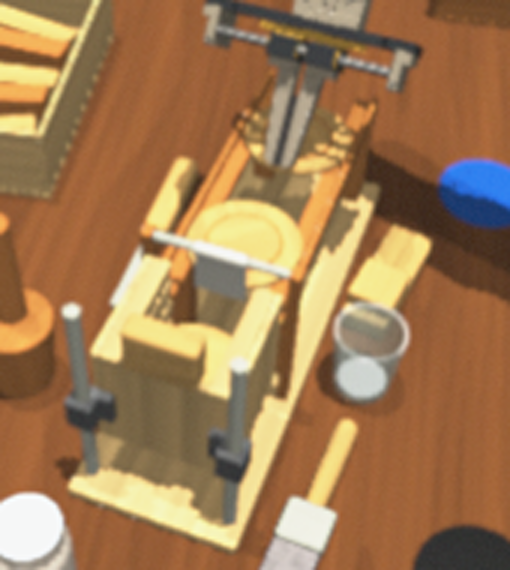

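The pusher (tip at crop (275,160)) sits in the gap between the discs, and the flap is shut. However, lag made me over-correct the cassette to about 4.4 mm low. I'll back out and raise it about 2.4 mm first.

Run:
```python
from cas import *
T=Ro.from_rotvec(Rp).as_matrix()[:,2]; E=G+(-126)*X+[0,0,121.8]
robot.servo_line(E-110*T,feed=200)
grip(0.65)
robot.movep(P(H,262),Rd); robot.servo_line(P(H,172),feed=150); robot.hold(.15); print(st())
grip(0.0,60); robot.hold(.1); a=st(); print(a)
robot.servo_line(P(H,a[1][2]+2.9),feed=8); robot.hold(.3); b=st(); print(b)
```

```text
(29.975, [554.09, 139.77, 173.16], [-0.2, -0.1, -0.1])
(30.7417, [553.2, 139.29, 171.97], [-0.8, -1.1, 1.6])
(31.55, [553.13, 139.31, 174.68], [3.4, -1.2, -14.2])
```

```bash
cat > push.py <<'E'
from cas import *
T=Ro.from_rotvec(Rp).as_matrix()[:,2]
def U(u): return G+u*X+[0,0,121.8]
def f(): return -(np.array(robot.observe()["contact_force"])@X)
def run(u,u1,du,feed,lim,v=1):
    while u<u1:
        u=min(u+du,u1); robot.servo_line(U(u),feed=feed); F=f(); o=robot.observe()
        if v: print(round(o["t"],2),round(u,1),round(float((np.array(o["tcp_pos"])-G)@X),1),round(F,1),np.round(o["contact_force"][2],1))
        if F>lim: break
    return u
E
python3 - <<'E'
from push import *
grip(0.65); robot.servo_line(P(H,268),feed=200); grip(0.0,10)
robot.movep(U(-126)-110*T,Rp); viewer.read_camera("side"); print(pin("handle","side")[:1],pin("slot_lower","side")[:1])
robot.servo_line(U(-126),feed=150); print(st())
u=run(-126,-90,18,60,6)
E
```

```text
[(0.92, array([550.4, 138.8, 218.6]))] [(0.64, array([539.4,  88.6, 130.1]))]
(36.1667, [504.1, -100.02, 122.23], [-0.8, 0.6, 0.1])
36.62 -108 -107.6 -0.4 -1.0
37.07 -90 -89.6 0.2 0.2
```

Run:
```python
from push import *
u=run(-90,-48,21,70,6)
if u==-48: u=run(u,-30,6,50,6)
im=save("side","side3.png"); ci=viewer.camera_info("side")
cv2.imwrite("pics/side3c.png",cv2.resize(cv2.imread("pics/side3.png")[100:290,190:360],None,fx=3,fy=3,interpolation=cv2.INTER_CUBIC))
print(pin("disc_front","side"))
```

```text
37.52 -69 -68.5 -0.2 0.7
37.97 -48 -47.5 0.2 0.7
38.23 -42 -41.8 -0.6 -0.5
38.5 -36 -35.6 -0.7 0.1
38.77 -30 -29.5 0.3 1.2
[(0.85, array([ 285.9, -274. ,    1.7])), (0.81, array([290. , 185.3,   1.6])), (0.66, array([820.8, -53. ,  -0. ])), (0.57, array([517. , -33.6, 125.5]))]
```

View pics/side3c.png

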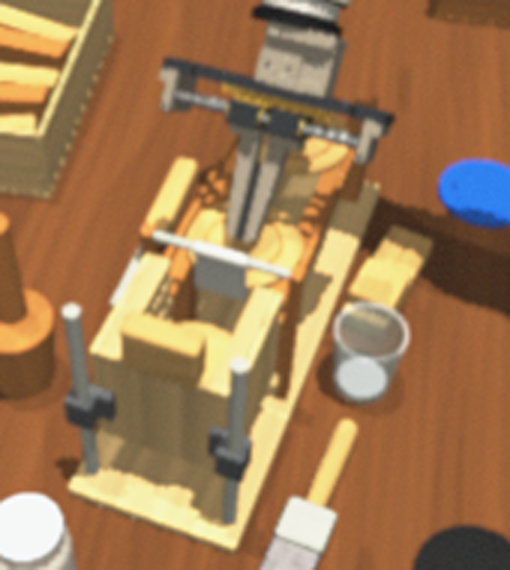

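Run:
```python
from push import *
ci=viewer.camera_info("side"); o=robot.observe(); p=np.array(o["tcp_pos"]); print(p,Ro.from_rotvec(o["tcp_rot"]).as_matrix().round(2).tolist())
f3=lambda X:((proj(X,ci)-[190,100])*3).round()
print("tcp",f3(p)); 
for u in (-58,-8,-108,28,-22,78,0): print(u,f3(G+u*X+[0,0,131]))
cv2.imwrite("pics/w3.png",cv2.cvtColor(viewer.read_camera("wrist"),cv2.COLOR_RGB2BGR)); print(pin("disc_front","wrist"),pin("disc_rear","wrist"))
print(o["t"],o["grip_width"])
```

```text
[523.19258676  -5.25492851 121.77818558] [[0.16, 0.98, 0.13], [0.77, -0.2, 0.6], [0.62, 0.0, -0.79]]
tcp [230. 271.]
-58 [242. 241.]
-8 [221. 282.]
-108 [261. 203.]
28 [205. 313.]
-22 [227. 271.]
78 [181. 360.]
0 [218. 289.]
[(0.97, array([823.4, -54.7,   2.9])), (0.57, array([292.3, 181. ,   0.5]))] []
38.8667 0.005592393195671535
```

View pics/w3.png

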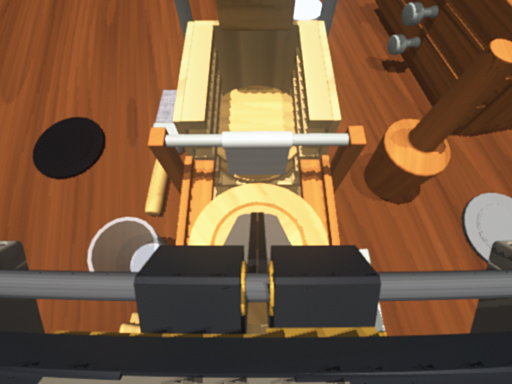

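Run:
```python
from push import *
ci=viewer.camera_info("wrist"); o=robot.observe(); p=np.array(o["tcp_pos"])
print("tcp",proj(p,ci).round())
Y=np.array([-X[1],X[0],0])
for u in (-58,-8,-22,-36,0,28): print(u,proj(G+u*X+[0,0,131],ci).round(),proj(G+u*X+50*Y+[0,0,131],ci).round(),proj(G+u*X+[0,0,125],ci).round())
print("bar",proj(G+[0,0,175],ci),"post",proj(G+63*Y+[0,0,181],ci),proj(G-63*Y+[0,0,181],ci))
print("back wall handle", proj(H+[0,0,216],ci))
im=cv2.imread("pics/w3.png"); cv2.imwrite("pics/w3c.png",cv2.resize(im[110:290,150:360],None,fx=3.3,fy=3.3,interpolation=cv2.INTER_CUBIC))
```

```text
tcp [257. 210.]
-58 [257. 243.] [186. 243.] [257. 245.]
-8 [257. 179.] [193. 179.] [257. 183.]
-22 [257. 196.] [191. 196.] [257. 199.]
-36 [257. 214.] [189. 214.] [257. 216.]
0 [257. 170.] [194. 170.] [257. 174.]
28 [257. 140.] [197. 140.] [257. 144.]
bar [257.13398371 138.14407738] post [156.38602374 133.06409391] [357.92955929 132.8454047 ]
back wall handle [256.96600612 -35.68393319]
```

View pics/w3c.png

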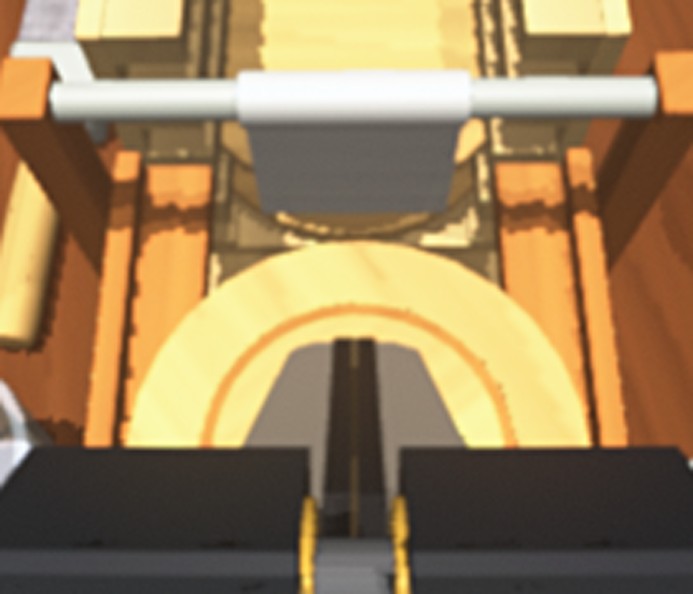

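Run:
```python
from push import *
s=viewer.camera_info("side"); w=viewer.camera_info("wrist"); p=np.array(robot.observe()["tcp_pos"])
p2=np.array([503.95,-99.88,122.12])
for d in (0,5,10,15,20,25): print(d,((proj(p-d*T,s)-[190,100])*3).round(),((proj(p2-d*T,s)-[190,100])*3).round(),((proj(p-d*T,w)-[150,110])*3.3).round())
a=cv2.imread("pics/side2.png")[130:200,240:320]; b=cv2.imread("pics/side3.png")[130:200,240:320]
cv2.imwrite("pics/cmp.png",cv2.resize(np.hstack([a,b]),None,fx=5,fy=5,interpolation=cv2.INTER_NEAREST))
for q in (p2,p): print((proj(q,s)-[240,130])*5)
```

```text
0 [230. 271.] [267. 197.] [354. 331.]
5 [231. 265.] [269. 191.] [354. 338.]
10 [233. 260.] [270. 186.] [354. 345.]
15 [234. 254.] [272. 181.] [354. 353.]
20 [236. 249.] [273. 175.] [354. 361.]
25 [237. 243.] [274. 170.] [354. 369.]
[195.73246266 177.91707843]
[133.43300866 301.68944064]
```

View pics/cmp.png

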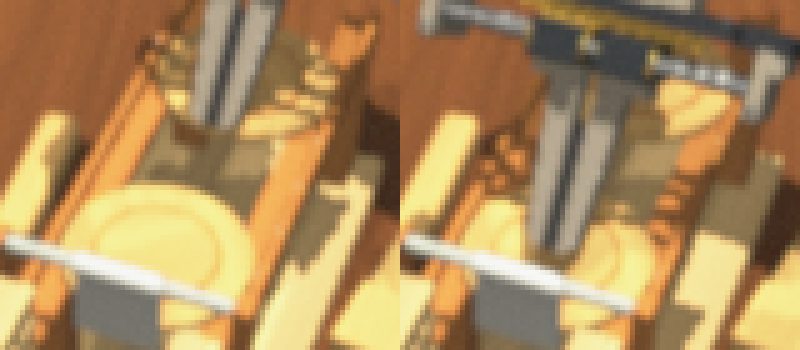

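Run:
```python
from push import *
s=viewer.camera_info("side"); w=viewer.camera_info("wrist"); p=np.array(robot.observe()["tcp_pos"])
p2=np.array([503.95,-99.88,122.12]); tx=Ro.from_rotvec(Rp).as_matrix()[:,0]
def r(v):
    o=v[0]*tx-v[1]*T
    return np.r_[proj(p2+o,s)-[283,155.6],proj(p+o,s)-[272,180],proj(p+o,w)-[257.3,212.4]]
f=least_squares(r,[8,20]); print(f.x,f.fun.round(1)); o=f.x[0]*tx-f.x[1]*T; print("corner du,dz",o@X,o[2])
```

```text
[ 8.34208532 29.7668643 ] [-1.8 -0.5 -3.3 -0.4  0.   0.3]
corner du,dz -11.752658649331789 28.59250972154783
```

Both views agree that the fingertips sit about 28 mm short of the nominal TCP along the tool. That explains the slip on the handle and why the pusher is passing above the disc without touching it. I'll re-enter with that offset.

```bash
sed -i 's/121\.8/97.9/' push.py
python3 - <<'E'
from push import *
robot.servo_line(U(-107)-62*T,feed=200); robot.servo_line(U(-107),feed=110); print(st())
u=run(-107,-72,17.5,70,6)
viewer.read_camera("side"); print(pin("disc_front","side"),pin("disc_rear","side"))
save("wrist","w4.png")
E
```

```text
(40.475, [507.79, -80.81, 98.06], [0.2, -0.5, -0.9])
40.88 -89.5 -88.9 0.0 -0.0
41.27 -72.0 -71.3 0.1 -0.1
[(0.97, array([ 283.1, -273.7,   -0.4])), (0.89, array([521.9,  -6.8, 124.5])), (0.76, array([ 8.222e+02, -5.220e+01, -5.000e-01])), (0.56, array([291.6, 184.1,   2.2]))] []
```

View pics/w4.png

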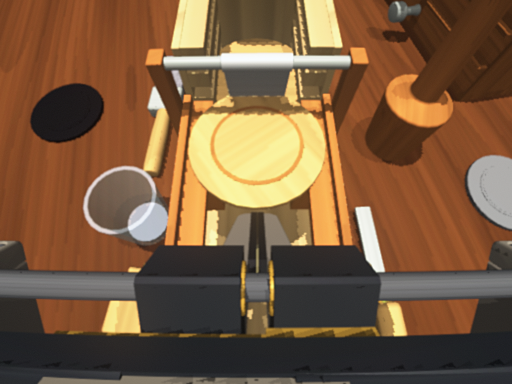

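The disc is now being pushed (pixel (257,145), ahead of the tip at (257,212)). I'll carry on to home using force feedback.

Run:
```python
from push import *
u=run(-72,18,15,70,5)
if u==18: u=run(u,34,1.5,25,4)
viewer.read_camera("side"); print(pin("disc_front","side"),pin("slot_lower","side"))
o=robot.observe(); print(o["t"],(np.array(o["tcp_pos"])-G)@X)
```

```text
41.84 -57 -56.1 0.7 0.1
42.21 -42 -41.2 0.2 -0.6
42.58 -27 -26.2 -0.1 -0.0
42.94 -12 -11.2 0.3 -0.2
43.31 3 3.8 1.0 0.4
43.67 18 18.8 0.4 -0.5
43.92 19.5 19.5 -0.2 -0.4
44.17 21.0 20.8 0.8 -0.0
44.42 22.5 22.5 -0.2 0.4
44.67 24.0 24.1 0.1 -0.4
44.92 25.5 25.6 0.4 -0.2
45.17 27.0 27.1 0.8 0.3
45.42 28.5 28.5 0.6 -0.1
45.67 30.0 29.2 3.0 0.4
45.92 31.5 29.5 7.9 2.3
[(0.72, array([825.3, -52.3,   1.6])), (0.7, array([286.1, 182.3,   1.7])), (0.7, array([ 288.4, -275.1,    1.6])), (0.58, array([539.3,  91.6, 123.9]))] [(0.89, array([543. ,  90.2, 128.5]))]
46.075 29.5466896537001
```

Run:
```python
from push import *
robot.servo_line(U(-50),feed=170); robot.servo_line(U(-50)-140*T,feed=250)
grip(0.5)
robot.movep(P(H,262),Rd); robot.servo_line(P(H,161),feed=180); robot.hold(.1)
grip(0.0,60); robot.hold(.1); a=st(); print(a)
z=a[1][2]-26
robot.servo_line(P(H,z),feed=40); robot.hold(.3); b=st(); print(b,b[1][2]-a[1][2])
```

```text
(50.7333, [553.39, 139.28, 161.34], [-0.3, -0.9, 3.3])
(51.825, [553.33, 139.31, 134.77], [3.4, -2.4, -7.6]) -26.569999999999993
```

Run:
```python
from push import *
grip(0.5); robot.servo_line(P(H,262),feed=250); grip(0.0,10)
print(robot.observe()["t"])
robot.movep(U(-264)-70*T,Rp); robot.servo_line(U(-264),feed=120); print(st())
u=run(-264,-204,30,90,5)
viewer.read_camera("side"); print(pin("disc_rear","side")[:2],pin("handle","side")[:1],pin("slot_upper","side")[:1])
```

```text
53.7833
(56.2417, [475.98, -234.85, 98.27], [-0.6, -0.8, 1.0])
56.73 -234 -233.4 0.7 0.2
57.21 -204 -203.4 1.0 -0.6
[] [(0.68, array([551.1, 134.4, 189.1]))] [(0.65, array([538.4,  85.4, 117.4]))]
```

Run:
```python
from push import *
u=run(-204,-84,40,95,5)
viewer.read_camera("side"); d=pin("disc_front","side")+pin("disc_rear","side"); print(d)
```

```text
57.98 -164 -163.7 0.0 0.4
58.56 -124 -123.7 -1.1 -0.0
59.13 -84 -83.8 1.1 -0.5
[(0.95, array([ 2.850e+02, -2.738e+02,  1.000e-01])), (0.93, array([822.1, -52.8,   1. ])), (0.72, array([540.3,  90.2,  97. ])), (0.92, array([515.5, -18.6, 125. ]))]
```

Run:
```python
from push import *
u=run(-84,24,18,85,5)
if u==24: u=run(u,34,1.8,30,4)
robot.servo_line(U(-50),feed=170); robot.hold(.2)
viewer.read_camera("side"); print(pin("disc_front","side"),pin("disc_rear","side"),pin("slot_upper","side")[:1],st())
```

```text
59.64 -66 -64.9 -0.5 0.3
60.0 -48 -47.0 -0.9 -0.3
60.36 -30 -29.1 0.8 0.5
60.72 -12 -11.1 -0.1 -0.1
61.08 6 7.0 1.1 -0.5
61.43 24 24.8 0.3 -2.0
61.68 25.8 25.7 0.6 -1.4
61.93 27.6 27.5 -0.0 0.2
62.18 29.4 28.9 2.2 -0.5
62.43 31.2 29.5 7.1 1.3
[(0.74, array([287.6, 184.1,  -1.7])), (0.63, array([ 285.5, -277.1,    2. ])), (0.55, array([822.4, -52.1,   1.8]))] [(0.77, array([538. ,  87.3, 123.7]))] [(0.92, array([539. ,  86.1, 120.4]))] (63.4583, [519.12, -24.25, 97.98], [-0.2, -0.2, -0.8])
```

Run:
```python
from push import *
robot.servo_line(U(-50)-90*T,feed=200); robot.hold(.3); print(st()); print(robot.job_done())
```

```text
(64.3583, [507.49, -78.19, 168.15], [0.6, 0.5, 0.4])
the job is handed in; nothing more can be done
None
```

I pushed both discs in until they stopped against the back wall, the front disc in the lower free slot and the rear one in the upper, and handed the job in at about 64 s. The highest push force I read was about 8 N. I did not check by camera that the flap shut behind either disc, and the hand-in returned no verdict.

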